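# Shut the mail organizer's bin and key drawer

## Robot

A 7-joint arm with a two-finger parallel gripper is mounted at the origin on the work surface. World frame = base frame: x ahead of the robot, y to its left, z up, the work surface at z = 0. Lengths are in mm, angles in rad, forces in N, time in s.
With the tool pointing down it reaches from about 400 to 875 mm from the base axis. Payload 4.4 kg.
Tool frame: the origin (TCP) lies at the very end of the fingers, on their centre line; the grasp point (between the pads) lies 19 mm behind it (ctrl.grip_point_offset is the distance from the TCP to the grasp point, in mm); z points along the fingers, y is the line along which they close (so a half turn about z gives the same grasp; the last joint's range is limited). The gripper opens to 85 mm and grips with 20 to 120 N. Pads are 22 mm wide; open, the fingers measure 114 mm over their backs; the gripper's body (76 mm by 85 mm) begins 54 mm behind the grasp point. The pads swing forward as they close: fully open they stand 13 mm farther back than shut.
Start: joints at [1.277, 0.628, 0.038, 1.517, -0.027, 0.996, -0.02], TCP at [146.82, -633.215, 231.313] pointing down, gripper open.
Joint ranges: [-3.06, 3.06], [-0.37, 2.12], [-1.25, 1.32], [0.18, 2.47], [-1.1, 4.24], [0.23, 1.98], [-2.94, 2.94]. Speed limits (rad/s): [2.57, 2.57, 3.14, 3.14, 3.14, 3.14, 3.14].

## Interface

Orientations are given as [roll, pitch, yaw] about the fixed x, y, z axes, in that order (R = Rz(yaw) Ry(pitch) Rx(roll)).
In Python, from cell import ctrl gives the robot as it stands.
- The arm moves only by the tool jog_arm, never from a script. Its argument "increments" is one flat list of numbers, 7 for each row, row after row: the finger opening in cm, from 0 to 8.54, then the shift along the tool's x, y, z in cm, then the turn, a rotation vector about the tool's x, y, z in degrees. In form: [fingers, x, y, z, rx, ry, rz, fingers, x, y, z, rx, ry, rz, ...]. A call has 1 to 20 rows; each row is the pose to reach, as a shift and turn from the pose commanded when the call began, along the tool's axes at that moment; what a row does not reach only later rows make up. A row lasts 1/10 s, in which the tool goes at most 50 mm and 8.59 degrees, less where a joint would pass 70% of its speed; a pose out of reach is approached as far as the arm can. A call with a gripper value outside its range is refused whole. The fingers move at their own pace and stop on an object; the grip force is fixed at half the most. Time passes only in rows, so rows that repeat a pose let the fingers close. It gives the time, the measured TCP pose, the force, the opening and the grip force at its end, in the units of the state.
- ctrl.read_state(): the state, without advancing time (a new reading comes with each control period).
- ctrl.get_image(name): name is "scene" or "side" or "wrist"; returns the picture (420x560x3 uint8, red, green, blue); there is no depth.
- ctrl.camera_params(name): a dict with "fx", "fy", "cx", "cy" (pixels), "extrinsics" (4x4, takes a point from world to camera coordinates). Camera axes: x right, y down, z forward; pixel columns grow to the right and rows downward; lengths in mm; the calibration is good to about 2 mm. A picture is of the moment at which its call begins: read the wrist's pose just before it. camera_params takes no time and is no camera call; for the wrist camera it gives the pose at the moment of the call.
- ctrl.finish_job(): hands the job in; it is judged then, once.
The state is a dict: "clock": time; "qpos": joint angles; "qd": joint speeds; "tau": joint torques, N m; "eef_pos": TCP position; "tool_rot": TCP orientation; "force": force on the tool from outside, world axes, zero at the start; "torque": the same for the moment, N m; "width": finger opening in mm; "gripper_force": force on a finger pad.
Only numpy, scipy, OpenCV 4.12 (cv2) and the standard library are available. Lean on these libraries where they do the work, as an engineer would, in place of code of your own. Each camera call takes 0.05 s, during which the arm holds its last target. There are 200 camera calls.

## Task

Close up the mail organizer: with the fingertips, gently push its tilted-out bin and its small key drawer fully shut, their fronts in line with each other, without slamming either one. Nothing is to be picked up: leave the car fob untouched, lying in its drawer, and see that the coaster, pen and door wedge stay where they are.

Things in the scene. Friction and masses are not known exactly. Their poses are not given: they have to be found in the camera images.
- organizer: White steel mail organizer, fixed on the console, 320 mm wide, 215 deep, its front turned to the robot's right. Origin: on the console, middle of its front edge; x into it, y to the left of one who faces its front, z up. Front tier 130 mm high, flat on top to x = 112; behind, slots and post rise to 275. Tilt-out bin at the front's +y side (centre y 54), key drawer high at its -y side (y -104).
- bin_push (a point): Point on the outer face of the bin's front panel, on its upright centre line, 85 mm above the hinge along the panel; moves with the bin. Its x is the panel's inward normal, z runs up the panel. The panel is 202 mm wide and 112 high, with a finger scoop 80 mm wide and 14 deep in the middle of its rim (98 mm high there).
- bin_hinge (a point): Point on the bin's hinge line, at the middle of the lower front edge of its panel, in the plane x = 0 of the organizer, 12 mm above the console. The hinge line runs along the organizer's y.
- bin (a joint): Tilt of the bin, rad: 0 = shut, panel upright with its outer face in the organizer's plane x = 0, 12 mm proud of the cheeks and the top; grows as its top leans out; stop at 0.65. About 0.45 kg; its stiff hinge holds it wherever it is left; closing takes about 2 to 5 N near the rim.
- drawer_push (a point): Centre of the outer front face of the key drawer; moves with it; x of this frame points into the organizer. The drawer front is 101 mm wide and 50 mm high, its bottom 74 mm above the console, with a scoop 40 mm wide and 10 mm deep in its top edge.
- key_drawer (a joint): How far the key drawer stands out, m: 0 = shut, its outer face in the organizer's plane x = 0, in line with the shut bin's; grows outwards; stop at 0.1. It slides stiffly (about 2 N) and stays where it is left.
- fob: Black rubberized car fob, 34 x 60 x 13 mm, 50 g, lying flat inside the key drawer. Origin at the centre of its underside; its length runs along its y. The drawer is open at the top, with a floor 92 mm wide inside and 102 mm long.
- coaster: Round white ceramic coaster, 100 mm across, 9 mm thick, loose on the console. Origin at the centre of its underside.
- pen: Aluminium pen, 135 mm long, 9 mm thick, lying on the console along its x. Origin at the middle of its underside.
- wedge: Grey plastic door wedge, 120 x 40 x 30 mm, lying on the console, its length along its x, thick end towards +x. Origin at the centre of its underside.
Mind the look-alikes: they are no part of the job. There is more than one size of the fob; the job needs the largest.

How it is judged (in metres and radians):
At the end, for the whole second after the job is handed in: The bin is shut to within 0.03 rad (about 3 mm at its rim), the key drawer is shut to within 3 mm, and the fob lies at rest in the drawer; the coaster, pen and door wedge are within 10 mm of where they were (value of joint bin below 0.03 rad and value of joint key_drawer below 0.003 m and x of fob in the frame of drawer_push between 0 and 0.106 m and height (world z) of fob between 0.07 and 0.09 m and linear speed of fob below 0.02 m/s and distance of each of coaster, pen, wedge from where it was at the start of the episode below 0.01 m); the robot touches nothing.
It fails at once if the bin is slammed (closes faster than 4 rad/s, about 0.4 m/s at its rim) (velocity of joint bin below -4 rad/s).
It fails at once if the key drawer is slammed (closes faster than 0.4 m/s) (velocity of joint key_drawer below -0.4 m/s).
It fails at once if the fob is touched by the fingers or lifted from the drawer floor (contact force between the fingers and fob above 0.3 N or height (world z) of fob above 0.1 m).
It fails at once if the coaster, pen or door wedge is moved by more than 10 mm (distance of any of coaster, pen, wedge from where it was at the start of the episode above 0.01 m).
It also fails if it takes over 43 s, if anything falls off the work surface, if the arm or the gripper's body presses on something with over 40 N, if the wrist force passes 120 N, or if a joint passes its speed limit or range.

## Working session

There is one attempt and no reset: what is moved stays moved. The work goes in short steps, Python scripts to look and compute and a tool call to move; the robot and the scene stay as the last step left them, time stands still between calls to the robot, and variables do not carry over. Pictures are saved under pics/ and viewed, at most 10 in all, crops included, and the job is handed in when it is done.

Besides the shell and the picture viewer there is one more tool, called as a command line: name --argument value ..., lists and objects as JSON in quotes. jog_arm: Moves the arm, as the interface text tells. Its arguments: {"type":"object","properties":{"increments":{"type":"array","items":{"type":"number"}}},"required":["increments"]}

```bash
mkdir -p pics; ls; python3 - <<'E'
from cell import ctrl
import cv2,numpy as np
for n in("scene","side"):
    p=ctrl.camera_params(n);print(n,{k:np.round(v,3).tolist() for k,v in p.items()})
    cv2.imwrite(f"pics/{n}0.png",ctrl.get_image(n)[:,:,::-1])
s=ctrl.read_state();print(s)
E
```

```text
pics
scene {'fx': 494.139, 'fy': 494.139, 'cx': 278.23, 'cy': 210.499, 'extrinsics': [[0.698, 0.716, 0.009, -314.805], [0.557, -0.535, -0.635, -309.25], [-0.45, 0.448, -0.773, 1205.524], [0.0, 0.0, 0.0, 1.0]]}
side {'fx': 396.854, 'fy': 396.854, 'cx': 281.643, 'cy': 207.254, 'extrinsics': [[0.704, -0.71, -0.0, -466.363], [-0.421, -0.417, -0.806, 263.689], [0.572, 0.567, -0.593, 608.95], [0.0, 0.0, 0.0, 1.0]]}
{'clock': 0.1, 'qpos': array([ 1.27714688,  0.62925041,  0.0384364 ,  1.51827403, -0.02698804,
        0.99630393, -0.0200024 ]), 'qd': array([ 8.40041632e-04,  5.12748511e-05, -1.06615437e-03, -4.79422206e-03,
        1.08915855e-03, -3.44552814e-04,  9.61320426e-04]), 'tau': array([ 2.81938999e-03, -5.64529824e+01,  1.22990303e+00, -1.93972528e+01,
        1.11767859e-02,  5.44127353e-03,  3.34893423e-05]), 'eef_pos': array([ 146.727377  , -632.64294596,  230.48106087]), 'tool_rot': array([-3.13987481e+00,  2.24751985e-05,  2.27860198e-01]), 'force': array([-1.09832912,  0.39275854,  0.32076544]), 'torque': array([-0.0198862 ,  0.02190016,  0.05341242]), 'gripper_force': 0.0, 'width': 85.44018473285617}
```

View pics/scene0.png

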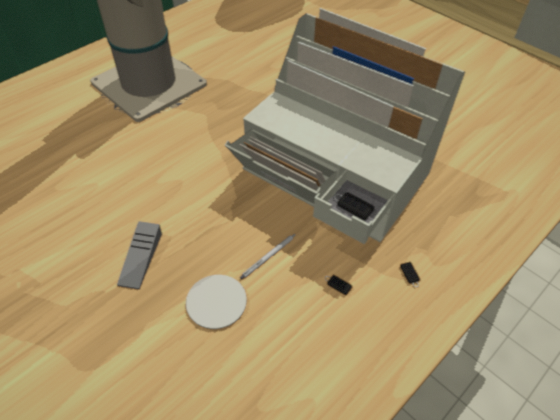

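View pics/side0.png

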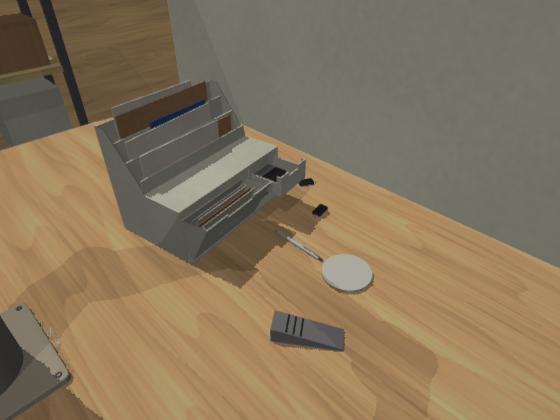

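The scene view shows the organizer with the bin open (rim about (228,150)-(320,195)) and the drawer out (about (318,205)-(385,220)). The fob is inside it at (355,206). The pen (267,257), coaster (216,302) and wedge (140,255) lie in front. The side view agrees. I'll zoom in for the corners.

```bash
python3 - <<'E'
import cv2
a=cv2.imread("pics/scene0.png")[90:240,225:425];cv2.imwrite("pics/c1.png",cv2.resize(a,None,fx=4,fy=4,interpolation=cv2.INTER_CUBIC))
a=cv2.imread("pics/side0.png")[130:260,125:315];cv2.imwrite("pics/c2.png",cv2.resize(a,None,fx=4,fy=4,interpolation=cv2.INTER_CUBIC))
E
```

```text
(no output)
```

View pics/c1.png

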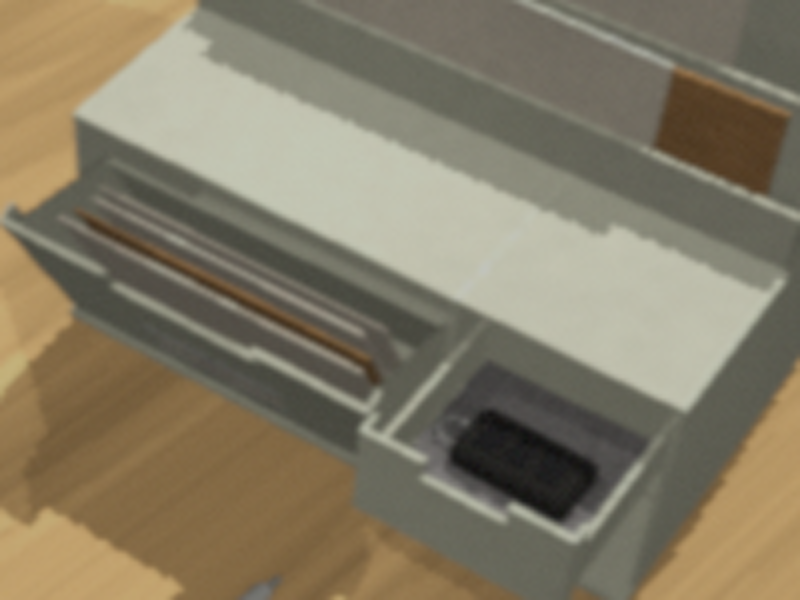

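View pics/c2.png

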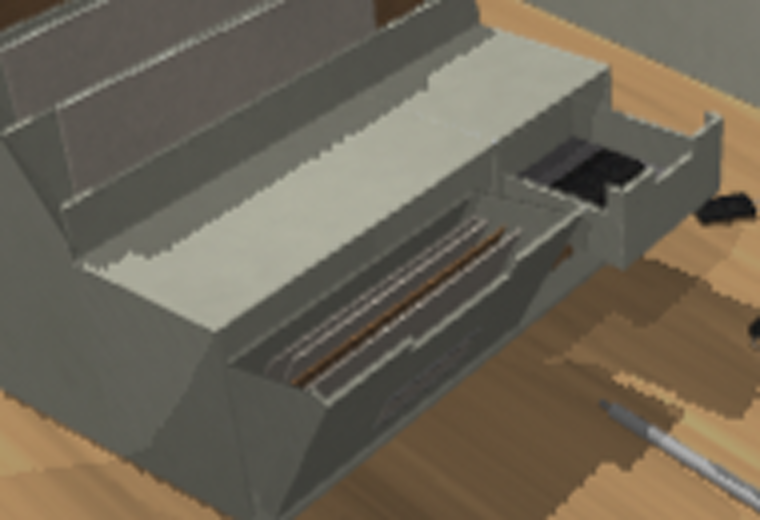

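The crops show the following, in full-image pixels. Tier top-front corners: scene (244.5,118.8) and (397,192), side (178.8,212.5) and (276.8,147). Bin rim: scene (226.3,142.5) and (316.3,192), side (206.3,230.5) and (270.8,182.5). Drawer top edge: scene (316.3,198) and (370,224.5), side (277.5,182.5) and (305,159.5).

```bash
cat > h.py <<'E'
from cell import ctrl
import cv2,numpy as np
def P(n):
    p=ctrl.camera_params(n);K=np.array([[p['fx'],0,p['cx']],[0,p['fy'],p['cy']],[0,0,1]]);return K,np.array(p['extrinsics'])
def tri(a,b):
    (K,E),(L,F)=P("scene"),P("side")
    X=cv2.triangulatePoints(K@E[:3],L@F[:3],np.array(a,float),np.array(b,float));return X[:3,0]/X[3,0]
def ray(n,uv,z):
    K,E=P(n);R,t=E[:3,:3],E[:3,3];c=-R.T@t;d=R.T@np.linalg.inv(K)@[*uv,1];return c+d*(z-c[2])/d[2]
E
python3 - <<'E'
from h import *
pts=dict(tL=[(244.5,118.8),(178.8,212.5),130],tR=[(397,192),(276.8,147),130],bL=[(226.3,142.5),(206.3,230.5),105],bR=[(316.3,192),(270.8,182.5),105],dL=[(316.3,198),(277.5,182.5),124],dR=[(370,224.5),(305,159.5),124])
for k,(a,b,z) in pts.items(): print(k,tri(a,b).round(1),ray("scene",a,z).round(1),ray("side",b,z).round(1))
tL,tR=[(ray("scene",pts[k][0],130)+ray("side",pts[k][1],130))/2 for k in("tL","tR")]
u=(tR-tL)/np.linalg.norm(tR-tL);print("width",np.linalg.norm(tR-tL))
xo=np.array([-u[1],u[0],0]);yo=-u   # into organizer, left
O=(tL+tR)/2-12*xo;O[2]=0;print("O",O,"x",xo,"yaw",np.degrees(np.arctan2(xo[1],xo[0])))
R=np.array([xo,yo,[0,0,1]])
for k,(a,b,z) in pts.items(): print(k,(R@(tri(a,b)-O)).round(1))
for n,uv in [("coaster",(216,302)),("pen1",(242,277)),("pen2",(293,238)),("wedge",(140,255))]:
    w=ray("scene",uv,5);print(n,w.round(),(R@(w-O)).round())
E
```

```text
tL [374.7 -15.8 127.5] [377.  -17.7 130. ] [373.1 -18.8 130. ]
tR [687.1  42.3 127.1] [687.7  41.3 130. ] [682.1  35.6 130. ]
bL [389.3 -75.4 112.9] [381.  -68.2 105. ] [393.7 -70.8 105. ]
bR [585.3 -42.4 110.7] [581.6 -37.3 105. ] [590.8 -37.8 105. ]
dL [594.9 -52.9 111.4] [601.2 -60.2 124. ] [580.3 -69.3 124. ]
dR [697.1 -39.4 121.7] [697.4 -39.6 124. ] [692.7 -45.1 124. ]
width 314.9678967087092
O [532.11641959  -1.6913302    0.        ] x [-0.17995916  0.98367408  0.        ] yaw 100.36738086612777
tL [ 14.5 157.4 127.5]
tR [  15.4 -160.3  127.1]
bL [-46.8 153.8 112.9]
bR [-49.6 -45.  110.7]
dL [-61.6 -52.5 111.4]
dR [ -66.8 -155.5  121.7]
coaster [ 577. -267.    5.] [-269.    4.    5.]
pen1 [ 571. -204.    5.] [-206.   -2.    5.]
pen2 [573. -81.   5.] [-85. -26.   5.]
wedge [ 410. -304.    5.] [-276.  174.    5.]
```

jog_arm --increments '[0,1.5,-1.5,0,0,0,0.2,0,4.1,-4,0,0,0,0.7,0,7.2,-7,0,0,0,1.2,0,10.3,-10,0,0,0,1.7,0,13.4,-13,0,0,0,2.2,0,16.5,-16,0,0,0,2.6,0,19.6,-19,0,0,0,2.6,0,22.7,-22,0,0,0,2.6,0,25.8,-25,0,0,0,2.6,0,28.9,-28,0,0,0,2.6,0,32,-31,0,0,0,2.6,0,35.1,-34,0,0,0,2.6,0,38.2,-37,0,0,0,2.6,0,41.3,-40,0,0,0,2.6,0,44,-42.5,0,0,0,2.6,0,45.5,-44,0,0,0,2.6,0,46.1,-44.7,0,0,0,2.6,0,46.1,-44.7,0,0,0,2.6]'

```text
clock: 1.9
eef_pos: [495.0, -92.8, 231.0]
tool_rot: [-3.141, 0.001, 0.184]
force: [1.1, -0.4, -0.2]
width: -0.3
gripper_force: 0.0
```

jog_arm --increments '[0,0,0,2,0,0,0,0,0,0,5,0,0,0,0,0,0,8,0,0,0,0,0,0,11,0,0,0,0,0,0,13.5,0,0,0,0,0,0,14.7,0,0,0,0,0,0,15.1,0,0,0,0,0,0,15.1,0,0,0]'

```text
clock: 2.7
eef_pos: [494.8, -94.5, 80.5]
tool_rot: [3.141, 0.0, 0.181]
force: [0.1, 0.3, 0.7]
width: 0.0
gripper_force: 0.0
```

```bash
python3 - <<'E'
from h import *
a=ctrl.get_image("side")[:,:,::-1][110:310,110:360]
b=ctrl.get_image("scene")[:,:,::-1][60:260,190:440]
cv2.imwrite("pics/m1.png",cv2.resize(np.vstack([a,b]),None,fx=1.5,fy=1.5) if 0 else cv2.resize(np.hstack([a,b]),None,fx=1.6,fy=1.6,interpolation=cv2.INTER_CUBIC))
E
```

```text
(no output)
```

View pics/m1.png

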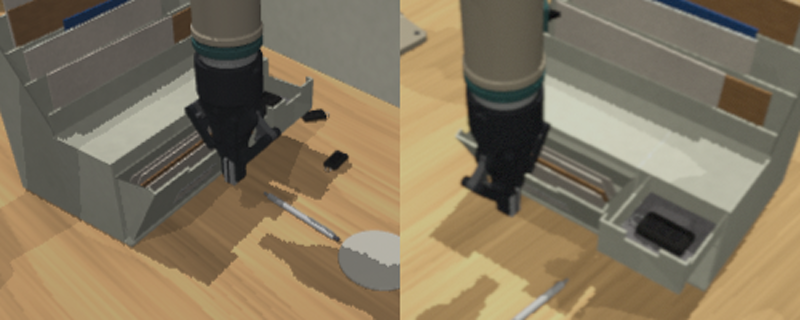

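The closed fingers' linkage flares along the push direction, so I'll turn the tool a quarter turn and push with the pad sides. I'll check joint 7's room first.

```bash
python3 -c "
from h import *
s=ctrl.read_state();print(s['qpos'].round(2),s['eef_pos'],s['clock'])"
```

```text
[ 0.14  0.66 -0.01  2.05  0.02  0.43 -1.28] [495.69195191 -94.17728398  81.34809493] 2.8
```

jog_arm --increments '[0,0,2,-1.1,0,0,0,0,0,3,-1.1,0,0,8,0,0,3,-1.1,0,0,16,0,0,3,-1.1,0,0,24,0,0,3,-1.1,0,0,32,0,0,3,-1.1,0,0,40,0,0,3,-1.1,0,0,48,0,0,3,-1.1,0,0,56,0,0,3,-1.1,0,0,64,0,0,3,-1.1,0,0,72,0,0,3,-1.1,0,0,80,0,0,3,-1.1,0,0,87,0,0,3,-1.1,0,0,90,0,0,3,-1.1,0,0,90]'

```text
clock: 4.2
eef_pos: [501.2, -122.9, 92.4]
tool_rot: [-3.139, -0.0, -1.388]
force: [-0.2, 0.1, -0.5]
width: -0.0
gripper_force: 0.0
```

jog_arm --increments '[0,-1.5,0,0,0,0,0,0,-3.5,0,0,0,0,0,0,-4.5,0,0,0,0,0,0,-5,0,0,0,0,0,0,-5.4,0,0,0,0,0,0,-5.8,0,0,0,0,0,0,-6.2,0,0,0,0,0,0,-6.6,0,0,0,0,0,0,-7,0,0,0,0,0,0,-7.4,0,0,0,0,0,0,-7.8,0,0,0,0,0,0,-8.1,0,0,0,0,0,0,-8.4,0,0,0,0,0,0,-8.6,0,0,0,0,0,0,-8.6,0,0,0,0,0]'

```text
clock: 5.7
eef_pos: [484.4, -37.8, 91.2]
tool_rot: [3.141, 0.001, -1.388]
force: [0.3, -0.2, 0.6]
width: 0.1
gripper_force: 0.3
```

```bash
python3 - <<'E'
from h import *
a=ctrl.get_image("side")[:,:,::-1][110:310,110:360]
b=ctrl.get_image("scene")[:,:,::-1][60:260,190:440]
cv2.imwrite("pics/m2.png",cv2.resize(np.hstack([a,b]),None,fx=1.6,fy=1.6,interpolation=cv2.INTER_CUBIC))
E
```

```text
(no output)
```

View pics/m2.png

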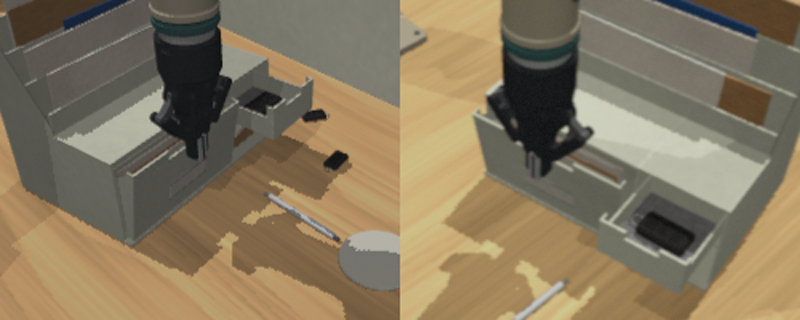

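The side view shows the bin nearly shut, with its rim still about 15 mm out. The fingertips rest on its face and everything else is in place. I'll continue slowly.

jog_arm --increments '[0,-0.3,0,0,0,0,0,0,-0.6,0,0,0,0,0,0,-0.9,0,0,0,0,0,0,-1.2,0,0,0,0,0,0,-1.4,0,0,0,0,0,0,-1.6,0,0,0,0,0,0,-1.7,0,0,0,0,0,0,-1.8,0,0,0,0,0]'

```text
clock: 6.6
eef_pos: [481.7, -21.3, 91.3]
tool_rot: [-3.141, -0.001, -1.389]
force: [0.4, -4.8, 1.0]
width: 0.1
gripper_force: 2.2
```

jog_arm --increments '[0,-0.1,0,0,0,0,0,0,-0.2,0,0,0,0,0,0,-0.3,0,0,0,0,0,0,-0.3,0,0,0,0,0]'

```text
clock: 7.0
eef_pos: [481.6, -21.3, 91.4]
tool_rot: [-3.14, -0.005, -1.391]
force: [0.7, -9.7, -0.9]
width: 0.1
gripper_force: 4.6
```

jog_arm --increments '[0,1,0,0,0,0,0,0,4,0,0,0,0,0,0,8,0,-0.6,0,0,0,0,9.5,-2,-0.6,0,0,0,0,10,-5,-0.6,0,0,0,0,10,-9,-0.6,0,0,0,0,10,-13,-0.6,0,0,0,0,10,-15,-0.6,0,0,0,0,10,-15.7,-0.6,0,0,0,0,10,-15.7,-0.6,0,0,0]'

```text
clock: 8.0
eef_pos: [653.2, -87.2, 96.7]
tool_rot: [3.14, 0.001, -1.388]
force: [-0.7, -0.5, 0.5]
width: 0.1
gripper_force: 0.0
```

```bash
python3 - <<'E'
from h import *
a=ctrl.get_image("side")[:,:,::-1][110:310,110:360]
b=ctrl.get_image("scene")[:,:,::-1][60:260,190:440]
cv2.imwrite("pics/m3.png",cv2.resize(np.hstack([a,b]),None,fx=1.6,fy=1.6,interpolation=cv2.INTER_CUBIC))
E
```

```text
(no output)
```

View pics/m3.png

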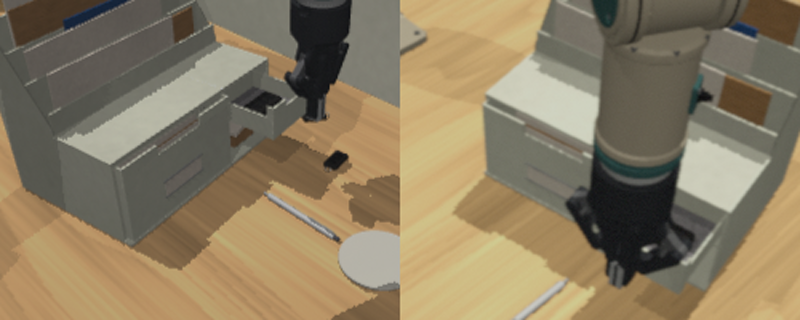

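The bin is shut, with its panel flush and upright in the side view. The gripper is in front of the drawer. Pushing the drawer now.

jog_arm --increments '[0,-0.8,0,0,0,0,0,0,-1.6,0,0,0,0,0,0,-2.2,0,0,0,0,0,0,-2.6,0,0,0,0,0,0,-3,0,0,0,0,0,0,-3.4,0,0,0,0,0,0,-3.8,0,0,0,0,0,0,-4.2,0,0,0,0,0,0,-4.6,0,0,0,0,0,0,-5,0,0,0,0,0,0,-5.4,0,0,0,0,0,0,-5.8,0,0,0,0,0,0,-6.2,0,0,0,0,0,0,-6.6,0,0,0,0,0,0,-7,0,0,0,0,0,0,-7.4,0,0,0,0,0,0,-7.8,0,0,0,0,0,0,-8.2,0,0,0,0,0,0,-8.6,0,0,0,0,0,0,-8.8,0,0,0,0,0]'

```text
clock: 10.1
eef_pos: [637.5, -0.5, 97.3]
tool_rot: [-3.141, 0.0, -1.388]
force: [0.5, -0.8, 0.7]
width: -0.2
gripper_force: 0.8
```

jog_arm --increments '[0,-0.3,0,0,0,0,0,0,-0.5,0,0,0,0,0,0,-0.7,0,0,0,0,0,0,-0.8,0,0,0,0,0,0,-0.9,0,0,0,0,0,0,-0.9,0,0,0,0,0]'

```text
clock: 10.7
eef_pos: [636.2, 6.8, 97.3]
tool_rot: [-3.141, -0.001, -1.389]
force: [1.9, -3.5, -1.1]
width: 0.2
gripper_force: 1.8
```

jog_arm --increments '[0,-0.1,0,0,0,0,0,0,-0.2,0,0,0,0,0,0,-0.3,0,0,0,0,0,0,-0.3,0,0,0,0,0]'

```text
clock: 11.1
eef_pos: [636.2, 6.8, 97.4]
tool_rot: [-3.14, -0.005, -1.391]
force: [3.0, -8.7, -2.8]
width: 0.1
gripper_force: 4.3
```

Hard stop reached, so the drawer is shut. I'll retreat and raise the arm, clear of the view.

jog_arm --increments '[0,1,0,0,0,0,0,0,4,0,0,0,0,0,0,8,0,-1,0,0,0,0,12,0,-4,0,0,0,0,16,0,-8,0,0,0,0,20,0,-11,0,0,0,0,24,0,-12,0,0,0,0,28,0,-12,0,0,0,0,31,0,-12,0,0,0,0,32,0,-12,0,0,0,0,32,0,-12,0,0,0]'

```text
clock: 12.2
eef_pos: [692.8, -305.1, 216.7]
tool_rot: [3.141, 0.001, -1.39]
force: [0.8, 0.2, -0.4]
width: -0.1
gripper_force: 0.0
```

```bash
python3 - <<'E'
from h import *
A=ctrl.get_image("side")[:,:,::-1];B=ctrl.get_image("scene")[:,:,::-1]
cv2.imwrite("pics/m4.png",cv2.resize(np.hstack([A[60:360,90:390],B[60:360,100:440]]),None,fx=1.25,fy=1.25,interpolation=cv2.INTER_CUBIC))
print(ctrl.read_state()['force'],ctrl.read_state()['clock'])
E
```

```text
[-0.67968435 -0.16255983 -0.21713975] 12.3
```

View pics/m4.png

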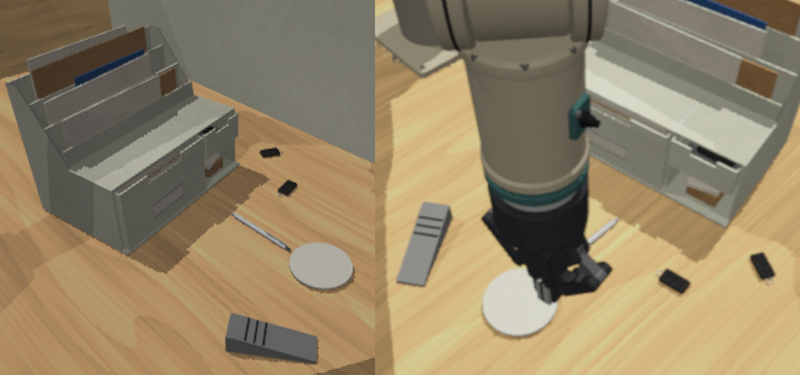

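The picture shows the bin and drawer fronts in line (side view around (115,215)-(237,125)). The fob is visible through the drawer's scoop, and the coaster, pen and wedge haven't moved. Handing in.

```bash
python3 -c "
from cell import ctrl
print(ctrl.finish_job())"
```

```text
the job is handed in; nothing more can be done
None
```

I pushed the bin and key drawer gently to their stops, fronts in line, with the fob still in its drawer and the coaster, pen and wedge in place in the last pictures; I handed the job in at about 12 s, and no verdict came back.

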